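# Set up the second pass on the classroom block press

## Robot

A 6-joint arm with a two-finger parallel gripper is mounted at the origin on the work surface. World frame = base frame: x ahead of the robot, y to its left, z up, the work surface at z = 0. Lengths are in m, angles in rad, forces in N, time in s.
With the tool pointing down it reaches from about 0.325 to 0.75 m from the base axis. Payload 7.6 kg.
Tool frame: the origin (TCP) lies between the finger pads; the fingertips stand 17 mm ahead of it and the grasp point (between the pads) lies 2 mm behind it; z points along the fingers, y is the line along which they close (so a half turn about z gives the same grasp; the last joint's range is limited). The gripper opens to 85 mm and grips with 20 to 120 N. Pads are 22 mm wide; open, the fingers measure 114 mm over their backs; the gripper's body (76 mm by 85 mm) begins 54 mm behind the grasp point. The pads swing forward as they close: fully open they stand 13 mm farther back than shut.
Start: joints at [1.197, 0.052, 1.401, -0, 1.689, -0.07], TCP at [0.157, 0.501, 0.221] pointing down, gripper open.
Joint ranges: [-2.9, 2.9], [-0.91, 2.17], [0.12, 2.37], [-1.06, 4.2], [0.26, 2.73], [-2.93, 2.93]. Speed limits (rad/s): [2.57, 2.57, 3.01, 3.14, 3.14, 3.14].

## Interface

Orientations are given as [roll, pitch, yaw] about the fixed x, y, z axes, in that order (R = Rz(yaw) Ry(pitch) Rx(roll)).
In Python, from workcell import ctrl gives the robot as it stands.
- The arm moves only by the tool send_rows, never from a script. Its argument "rows" is a list of rows, each an object with "grip": the opening in per cent of the stroke, from 0 (shut) to 100 (fully open); "linear": the shift along the tool's x, y, z in m, a list of three; "rot": the turn, a rotation vector about the tool's x, y, z in rad, a list of three. In form: [{"grip": grip, "linear": [x, y, z], "rot": [ax, ay, az]}, ...]. A call has 1 to 8 rows; each row shifts and turns the commanded pose from where the row before left it, along the tool's axes as they then stand; what a row does not reach is not made up. A row lasts 1/12 s, in which the tool goes at most 41.7 mm and 7.16 degrees, less where a joint would pass 70% of its speed; a pose out of reach is approached as far as the arm can. A call is refused whole if a number of a shift passes 0.0417 or a number of a turn 0.125, either way. A call with a gripper value outside its range is refused whole. The fingers move at their own pace and stop on an object; "grip_force" is the grip in N (left out, the last holds). Time passes only in rows, so rows that do not move let the fingers close. It gives the time, the measured TCP pose, the force, the opening and the grip force at its end, in the units of the state.
- ctrl.observe(): the state, without advancing time (a new reading comes with each control period).
- ctrl.get_image(name): name is "scene" or "top" or "wrist"; returns the picture (480x640x3 uint8, red, green, blue); there is no depth.
- ctrl.get_calibration(name): a dict with "K" (3x3 intrinsics, pixels), "dist_coeffs" ([k1, k2, p1, p2, k3] as OpenCV has them; the pictures are not rectified), "cam_to_world" (4x4, takes a point from camera to world coordinates). Camera axes: x right, y down, z forward; pixel columns grow to the right and rows downward; lengths in m; the calibration is good to about 2 mm. A picture is of the moment at which its call begins: read the wrist's pose just before it. get_calibration takes no time and is no camera call; for the wrist camera it gives the pose at the moment of the call.
- ctrl.sign_off(): hands the job in; it is judged then, once.
The state is a dict: "time_s": time; "joints": joint angles; "joint_velocities": joint speeds; "tau": joint torques, N m; "ee_pos": TCP position; "eef_rot": TCP orientation; "ft_force": force on the tool from outside, world axes, zero at the start; "torque": the same for the moment, N m; "width": opening from 0.0 (shut) to 1.0 (fully open); "grasp_force": force on a finger pad.
Only numpy, scipy, OpenCV 4.12 (cv2) and the standard library are available. Lean on these libraries where they do the work, as an engineer would, in place of code of your own. Each camera call takes 0.05 s, during which the arm holds its last target. There are 200 camera calls.

## Task

Set up the next pass on the little block press: turn the mounted lino block on the feed table so that its narrow tab end, instead of its long side, sits flush and square against the steel stop bar, and let go of it there. Then raise the sprung press lid by its bar handle until it lies parallel with the dark setting arm beside it, and finish while still holding the handle with the lid steady at that angle, so that a classmate can slip the paper in. Leave the setting arm and everything else lying about as they are.

Things in the scene. Friction and masses are not known exactly. Their poses are not given: they have to be found in the camera images.
- press: clamshell press, fixed. Plywood base 300 x 500 x 20 mm; origin at its underside's centre, x from front (robot side) to back, y left. Right half: feed table (top at z = 20) with the stop bar. Left: grey bed box, x -90..130, y 10..210, top z = 60 mm, under the lid. Left of the lid stand a thin steel quadrant (y = 224, up to z = 180) and the setting arm (y = 236)
- bar_face (a point): point at the middle of the stop bar's front face, at the level of the feed table's top; x points into the bar (press x), y along it, z up. The steel bar is 160 mm long along y, 15 mm thick, stands 16 mm above the feed table; the block comes up to it from the front (-x side)
- block: mounted lino block, loose: wood with a grey carved face up, 100 (x) x 50 (y) x 22 mm high, about 0.13 kg. Its +x end is narrowed to a tab 30 mm wide, 14 mm long; the other end is full width. Origin at the underside's centre (50 mm from either end). Starts flat on the feed table before the bar, a long side roughly towards the bar, the tab towards the lid
- tab_end (a point): middle of the tab's end face at the underside of the block, block axes
- lid (a joint): opening angle of the lid, rad: 0 shut (level), growing as its front edge rises, up to 1.3. Hinged along the back of the bed. A spring and its weight pull it shut: lifting at the handle takes about 5 N at first, 8 N at 0.7 rad; let go, it closes
- lid_hinge (a point): on the lid's hinge line, middle of the lid's width, at the lid's underside; axes turn with the lid: x from front to hinge, y along the hinge line. The grey lid is 220 mm (x, from -220 to 0) x 200 mm (y) x 8 mm
- handle: steel bar handle on the lid near its front edge, moves with the lid: round sleeve 12 mm thick, 84 mm long along y, parallel to the hinge, turning freely on its own axis between two 12 mm thick posts; axis 43 mm above the lid's underside (29 mm free under it) and 200 mm in front of the hinge line. Origin at the sleeve's middle
- handle_grip (a point): middle of the handle bar, on its axis: 200 mm in front of the hinge line and 43 mm above the lid's underside (lid axes)
- lid_edge (a point): left front corner of the lid, mid-thickness; axes of the lid
- mark (a joint): angle of the setting arm, rad, on the same hinge line and measured like the lid's (0 level, growing as its front end rises); it differs each time between 0.4 and 0.75. Stiff by friction: it stays where it is unless pushed and does not touch the lid
- mark_tip (a point): front end of the setting arm: a dark flat steel bar 8 x 5 mm, 255 mm long, with a 22 mm disc at its end, beside the left edge of the lid. The lid is at the marked angle when it is parallel with this arm; axes turn with the arm, x along it towards the hinge
- stamp: small turned wooden stamp, 28 mm wide, 36 mm high, on the press base in front of the lid; leave alone. Origin at its foot
- ink_pot: small ink jar, 40 mm wide, 45 mm high, on the press base behind the stop bar; leave alone. Origin at its foot
- baren: wooden hand baren with an upright handle, 64 mm wide, 80 mm high, left on the table; leave alone. Origin at its foot
- gouge: lino gouge with a wooden handle, 150 mm long, lying at the right; leave alone
Not all that is in view belongs to the job. Of the things like the block, leave any that is green or purple; of the rest the larger one is meant.

How it is judged:
On the way, in this order (a step that is already met when the one before it is completed fails the run):
1. the block lies flat with its tab end flush and square against the stop bar, let go, the lid still shut (x of tab_end in the frame of bar_face between -0.004 and 0.006 m and y of tab_end in the frame of bar_face between -0.065 and 0.065 m and z of tab_end in the frame of bar_face between -0.004 and 0.004 m and angle between the x axis of block and the x axis of bar_face, either way round below 0.07 rad and angle between block's own z axis and vertical below 0.06 rad and contact force between the fingers and block below 0.1 N and value of joint lid below 0.1 rad), for 0.3 s.
2. the lid is raised by its handle to the angle of the setting arm (angle between the x axis of lid_edge and the x axis of mark_tip, either way round below 0.07 rad and value of joint lid above 0.25 rad and contact force between the fingers and handle above 1.5 N), for 0.2 s.
At the end, for the whole second after the job is handed in: Fingers hold the handle (over 1.5 N), lid still (under 0.05 rad/s) and parallel with the unmoved setting arm (10 mm) within 0.07 rad; block flat and untouched, tab end within 4 mm of the bar's face, square within 0.07 rad, tab middle within 65 mm of the bar's middle (all of step 2 and x of tab_end in the frame of bar_face between -0.004 and 0.006 m and y of tab_end in the frame of bar_face between -0.065 and 0.065 m and z of tab_end in the frame of bar_face between -0.004 and 0.004 m and angle between the x axis of block and the x axis of bar_face, either way round below 0.07 rad and angle between block's own z axis and vertical below 0.06 rad and contact force between the fingers and block below 0.1 N and velocity of joint lid between -0.05 and 0.05 rad/s and contact force between block and handle below 0.1 N and distance of mark_tip from where it was at the start of the episode below 0.01 m); the arm keeps its last pose, push and grip.
It fails at once if a bystander is pushed more than 30 mm or knocked over (distance of any of stamp, ink_pot, baren, gouge from where it was at the start of the episode above 0.03 m or angle between any of stamp, ink_pot, baren's own z axis and vertical above 0.5 rad).
It fails at once if the setting arm is pushed out of its setting (distance of mark_tip from where it was at the start of the episode above 0.015 m).
It also fails if it takes over 54 s, if anything falls off the work surface, if the arm or the gripper's body presses on something with over 40 N, if the wrist force passes 120 N, or if a joint passes its speed limit or range.

## Working session

There is one attempt and no reset: what is moved stays moved. The work goes in short steps, Python scripts to look and compute and a tool call to move; the robot and the scene stay as the last step left them, time stands still between calls to the robot, and variables do not carry over. Pictures are saved under pics/ and viewed, at most 11 in all, crops included, and the job is handed in when it is done.

Besides the shell and the picture viewer there is one more tool, called after "Emit:" as name(argument=value, ...), one argument or row to a line, values as JSON. send_rows: Moves the arm, as the interface text tells. Its arguments: {"type":"object","properties":{"rows":{"type":"array","items":{"type":"object","properties":{"grip":{"type":"number"},"linear":{"type":"array","items":{"type":"number"}},"rot":{"type":"array","items":{"type":"number"}}}}},"grip_force":{"type":"number"}},"required":["rows"]}

```bash
mkdir -p pics; ls; python3 - <<'E'
from workcell import ctrl
import cv2,numpy as np
print(ctrl.observe())
ims=[]
for n in("scene","top"):
    im=ctrl.get_image(n); cv2.imwrite(f"pics/{n}0.png",im[:,:,::-1]); c=ctrl.get_calibration(n); print(n,c)
E
```

```text
pics
{'time_s': 0.0, 'joints': array([ 1.19671058e+00,  5.27914594e-02,  1.40175865e+00, -9.76919340e-07,
        1.68862597e+00, -7.02965064e-02]), 'joint_velocities': array([ 0.00074718, -0.00290732,  0.00101838, -0.00016318,  0.00072035,
        0.00010296]), 'tau': array([ 3.79441799e-04, -3.81677592e+01, -3.60179222e+01,  1.53901510e-05,
        6.11845622e-03,  8.91471984e-06]), 'ee_pos': array([0.15690103, 0.50065397, 0.22017904]), 'eef_rot': array([-3.14001308e+00, -1.10249199e-04,  2.83780321e+00]), 'ft_force': array([ 0.60272137, -0.02984685,  0.38962081]), 'torque': array([-0.04879671,  0.01192534,  0.00493929]), 'grasp_force': 0.0, 'width': 1.0025492557247973}
scene {'K': array([[477.66568301,   0.        , 327.5842454 ],
       [  0.        , 477.66568301, 237.09612398],
       [  0.        ,   0.        ,   1.        ]]), 'dist_coeffs': array([0.03982279, 0.        , 0.        , 0.        , 0.        ]), 'cam_to_world': array([[-0.89622503,  0.28222808, -0.34223968,  0.96619976],
       [ 0.44350665,  0.58587958, -0.67826762,  0.71209022],
       [ 0.00908508, -0.759666  , -0.65024998,  0.78706989],
       [ 0.        ,  0.        ,  0.        ,  1.        ]])}
top {'K': array([[437.26581541,   0.        , 319.58562133],
       [  0.        , 437.26581541, 237.46963663],
       [  0.        ,   0.        ,   1.        ]]), 'dist_coeffs': array([-0.01651309,  0.        ,  0.        ,  0.        ,  0.        ]), 'cam_to_world': array([[-0.01686965, -0.99200424,  0.12507199,  0.44837516],
       [-0.99955014,  0.01362962, -0.02671596,  0.00171299],
       [ 0.02479766, -0.12546641, -0.99178791,  1.19517875],
       [ 0.        ,  0.        ,  0.        ,  1.        ]])}
```

View pics/scene0.png

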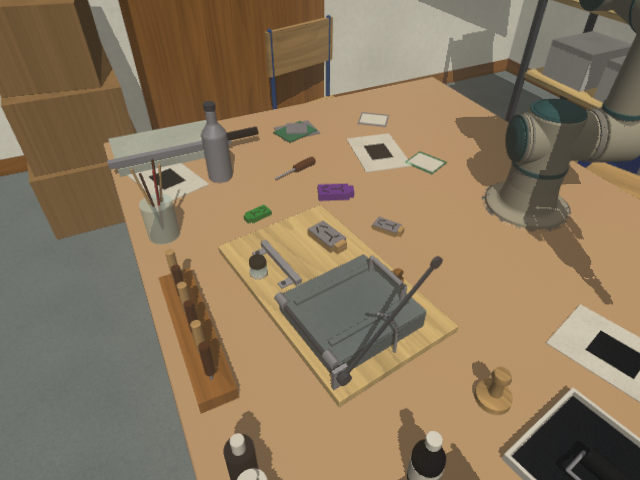

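View pics/top0.png

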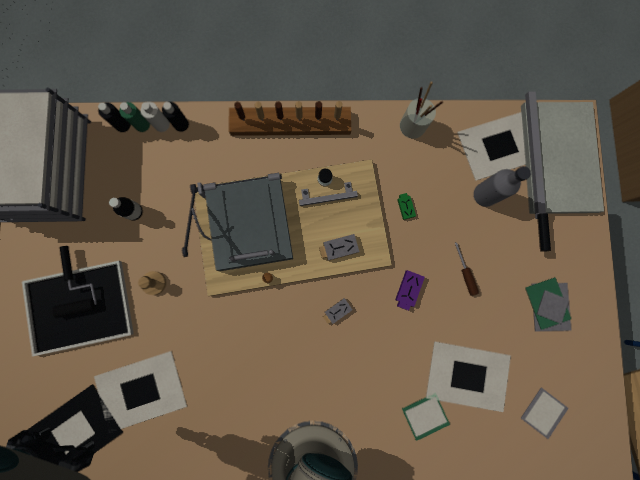

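The top view shows the press centred near (297,228) px. The block is at (342,247) with its tab to the left, the bar at (328,195), the lid at (250,222), the setting arm tip at (185,253), and the stamp at (267,278). I'll crop both pictures for exact corners.

```bash
python3 - <<'E'
import cv2
a=cv2.imread("pics/top0.png")[150:300,180:400]; cv2.imwrite("pics/topc.png",cv2.resize(a,None,fx=3.6,fy=3.6,interpolation=cv2.INTER_CUBIC))
a=cv2.imread("pics/scene0.png")[205:405,215:465]; cv2.imwrite("pics/scenec.png",cv2.resize(a,None,fx=3,fy=3,interpolation=cv2.INTER_CUBIC))
E
```

```text
(no output)
```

View pics/topc.png

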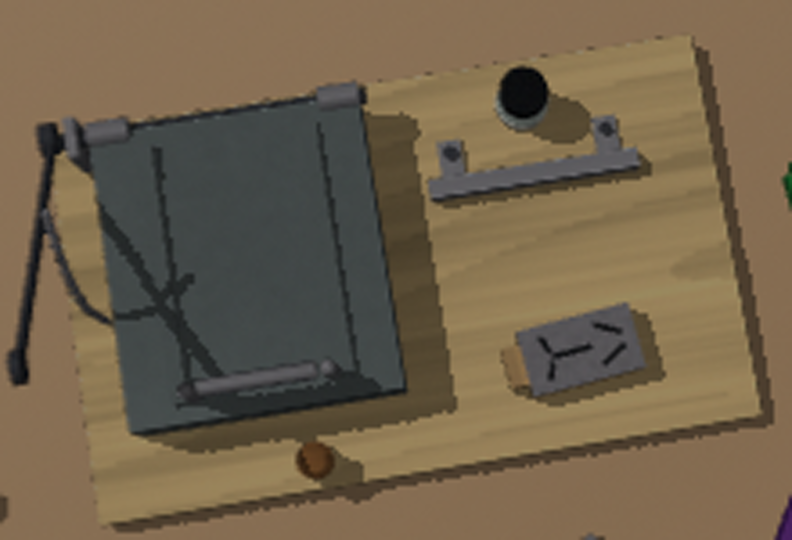

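View pics/scenec.png

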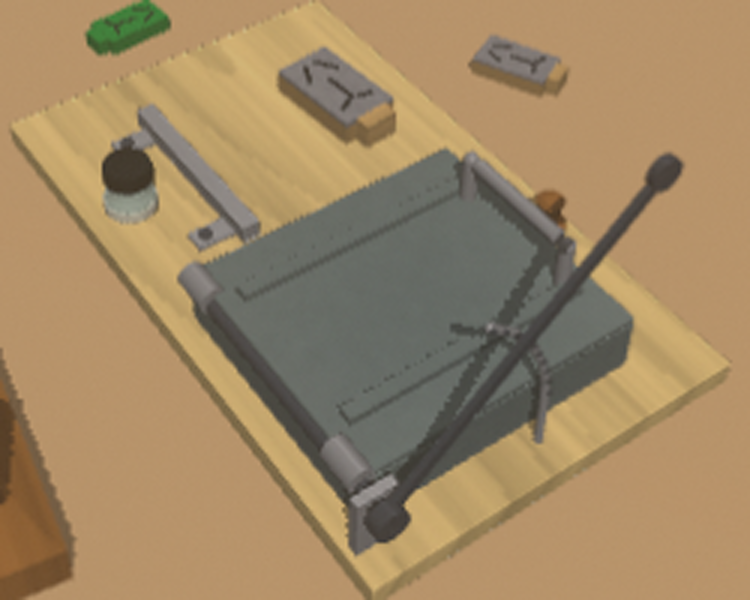

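The crops show these corners (crop px):
- **Base:** (692,37), (765,415), (103,522).
- **Bar front edge:** (432,201) to (642,166).
- **Block top:** (517,333), (628,304), (645,367), (531,397).
- **Handle:** (185,388) to (330,368).
- **Arm tip:** top (18,367), scene (664,172).

The lid hinge is at the back.

```bash
cat > h.py <<'E'
import cv2,numpy as np
from workcell import ctrl
def ray(n,p,c=None):
    c=c or ctrl.get_calibration(n); T=c["cam_to_world"]
    u=cv2.undistortPoints(np.array([[p]],float),c["K"],c["dist_coeffs"])[0,0]
    return T[:3,3],T[:3,:3]@[u[0],u[1],1]
def plane(n,p,z,c=None):
    o,d=ray(n,p,c); return o+d*(z-o[2])/d[2]
def tri(*rs):
    A=0;b=0
    for o,d in rs:
        d=d/np.linalg.norm(d);P=np.eye(3)-np.outer(d,d);A=A+P;b=b+P@o
    return np.linalg.solve(A,b)
def proj(n,X,c=None):
    c=c or ctrl.get_calibration(n); T=np.linalg.inv(c["cam_to_world"])
    return cv2.projectPoints(np.array([X],float),cv2.Rodrigues(T[:3,:3])[0],T[:3,3],c["K"],c["dist_coeffs"])[0][0,0]
E
python3 - <<'E'
from h import *
np.set_printoptions(precision=4,suppress=True)
t=lambda x,y:((x+.5)/3.6+179.5,(y+.5)/3.6+149.5)
s=lambda x,y:((x+.5)/3+214.5,(y+.5)/3+204.5)
P=lambda x,y,z:plane("top",t(x,y),z)
br,fr,fl=P(692,37,.02),P(765,415,.02),P(103,522,.02)
yaw=np.arctan2(*(br-fr)[1::-1]); yaw2=np.arctan2(*(fl-fr)[1::-1])-np.pi/2
c=(br+fl)/2; print("base",br,fr,fl,yaw,yaw2,c, np.linalg.norm(br-fr),np.linalg.norm(fl-fr))
y=(yaw*.3+yaw2*.7); R=np.array([[np.cos(y),-np.sin(y)],[np.sin(y),np.cos(y)]])
L=lambda X:np.r_[R.T@(X[:2]-c[:2]),X[2:]]
a,b=P(432,201,.036),P(642,166,.036); d=a-b;print("bar",(a+b)/2,L((a+b)/2),np.linalg.norm(d),np.arctan2(-d[0],d[1]))
q=[P(*p,.042) for p in((517,333),(628,304),(645,367),(531,397))]
m=sum(q)/4; d=(q[0]+q[3]-q[1]-q[2])/2; print("block wide ctr",m,L(m),np.linalg.norm(d),"yaw",np.arctan2(d[1],d[0]))
h1,h2=tri(ray("top",t(187,388)),ray("scene",s(565,254))),tri(ray("top",t(328,369)),ray("scene",s(471,163)))
for h in(h1,h2,(h1+h2)/2):print("handle",h,L(h))
m=tri(ray("top",t(18,367)),ray("scene",s(664,172)));print("tip",m,L(m))
m0=tri(ray("top",t(47,137)),ray("scene",s(389,520)));print("pivot",m0,L(m0))
d=L(m)-L(m0);print("mark",np.arctan2(d[2],-d[0]),np.linalg.norm(d))
for n,x,yy,z in(("stamp",316,458,.05),("inkpot",523,93,.065)):print(n,P(x,yy,z))
E
```

```text
base [ 0.8121 -0.1791  0.02  ] [ 0.5192 -0.2247  0.02  ] [0.4478 0.268  0.02  ] 0.15437243735825765 0.14384970826450827 [0.6299 0.0445 0.02  ] 0.2964265287776612 0.49786728644648764
bar [ 0.6947 -0.0564  0.036 ] [ 0.0493 -0.1093  0.036 ] 0.16032513308182567 0.1563377165579668
block wide ctr [ 0.5678 -0.0854  0.042 ] [-0.0805 -0.1194  0.042 ] 0.08611971678102318 yaw 1.8132443617745302
handle [0.5385 0.1952 0.0936] [-0.0684  0.1626  0.0936]
handle [0.551  0.0959 0.0968] [-0.0706  0.0625  0.0968]
handle [0.5447 0.1456 0.0952] [-0.0695  0.1125  0.0952]
tip [0.5416 0.2727 0.2356] [-0.054   0.2387  0.2356]
pivot [0.7265 0.3042 0.0628] [0.1336 0.2428 0.0628]
mark 0.7443024136764279 0.25506134777523587
stamp [0.4913 0.1085 0.05  ]
inkpot [ 0.7566 -0.0457  0.065 ]
```

Emit:
send_rows(
  rows=[
    {"grip":100,"linear":[-0.014,-0.011,0],"rot":[0,0,0]},
    {"grip":100,"linear":[-0.028,-0.0215,0],"rot":[0,0,0]},
    {"grip":100,"linear":[-0.028,-0.0215,0],"rot":[0,0,0]},
    {"grip":100,"linear":[-0.028,-0.0215,0],"rot":[0,0,0]},
    {"grip":100,"linear":[-0.028,-0.0215,0],"rot":[0,0,0]},
    {"grip":100,"linear":[-0.028,-0.0215,0],"rot":[0,0,0]},
    {"grip":100,"linear":[-0.028,-0.0215,0],"rot":[0,0,0]},
    {"grip":100,"linear":[-0.028,-0.0215,0],"rot":[0,0,0]},
  ],
)

```text
time_s: 0.77
ee_pos: [0.3096, 0.2825, 0.2208]
eef_rot: [-3.141, -0.0, 2.838]
ft_force: [0.9, -0.4, 0.3]
width: 0.999
grasp_force: 0.0
```

Emit:
send_rows(
  rows=[
    {"grip":100,"linear":[-0.028,-0.0215,0],"rot":[0,0,0]},
    {"grip":100,"linear":[-0.028,-0.0215,0],"rot":[0,0,0]},
    {"grip":100,"linear":[-0.028,-0.0215,0],"rot":[0,0,0]},
    {"grip":100,"linear":[-0.028,-0.0215,0],"rot":[0,0,0]},
    {"grip":100,"linear":[-0.028,-0.0215,0],"rot":[0,0,0]},
    {"grip":100,"linear":[-0.028,-0.0215,0],"rot":[0,0,0]},
    {"grip":100,"linear":[-0.028,-0.0215,0],"rot":[0,0,0]},
    {"grip":100,"linear":[-0.028,-0.0215,0],"rot":[0,0,0]},
  ],
)

```text
time_s: 1.43
ee_pos: [0.4719, 0.0512, 0.2207]
eef_rot: [3.142, -0.0, 2.838]
ft_force: [-0.1, 0.8, 0.3]
width: 1.002
grasp_force: 0.0
```

Emit:
send_rows(
  rows=[
    {"grip":100,"linear":[-0.028,-0.0215,0],"rot":[0,0,0]},
    {"grip":100,"linear":[-0.028,-0.0215,0],"rot":[0,0,0]},
    {"grip":100,"linear":[-0.028,-0.0215,0],"rot":[0,0,0]},
    {"grip":100,"linear":[-0.028,-0.0215,0],"rot":[0,0,0]},
    {"grip":100,"linear":[0,0,0],"rot":[0,0,0.114]},
    {"grip":100,"linear":[0,0,0],"rot":[0,0,0.114]},
    {"grip":100,"linear":[0,0,0],"rot":[0,0,0.114]},
    {"grip":100,"linear":[0,0,0],"rot":[0,0,0.114]},
  ],
)

```text
time_s: 2.1
ee_pos: [0.5524, -0.0629, 0.2202]
eef_rot: [-3.141, -0.001, 2.376]
ft_force: [-0.0, -0.7, -0.4]
width: 0.999
grasp_force: 0.0
```

Emit:
send_rows(
  rows=[
    {"grip":100,"linear":[0,0,0],"rot":[0,0,0.114]},
    {"grip":100,"linear":[0,0,0],"rot":[0,0,0.114]},
    {"grip":100,"linear":[0,0,0],"rot":[0,0,0.114]},
    {"grip":100,"linear":[0,0,0],"rot":[0,0,0.114]},
    {"grip":100,"linear":[0,0,0],"rot":[0,0,0.114]},
    {"grip":100,"linear":[0,0,0],"rot":[0,0,0]},
  ],
)

```text
time_s: 2.6
ee_pos: [0.5524, -0.0626, 0.2205]
eef_rot: [-3.141, -0.0, 1.808]
ft_force: [0.4, 0.6, 0.2]
width: 0.998
grasp_force: 0.0
```

```bash
python3 - <<'E'
from h import *
o=ctrl.observe();c=ctrl.get_calibration("wrist");im=ctrl.get_image("wrist");cv2.imwrite("pics/w1.png",im[:,:,::-1])
print(o["time_s"],o["ee_pos"],o["eef_rot"],o["joints"]);np.save("w1.npy",c,allow_pickle=True)
print(proj("wrist",[.566,-.0786,.042],c),proj("wrist",[.6947,-.0564,.036],c))
E
```

```text
2.6 [ 0.5523587  -0.06261318  0.22045102] [-3.14071107e+00 -4.82515174e-04  1.80778642e+00] [-1.79346761e-01  1.40601896e-01  1.30749131e+00  8.54251591e-05
  1.69450086e+00 -4.16326569e-01]
[331.36125658 226.04131722] [488.13449076 233.92491959]
```

View pics/w1.png

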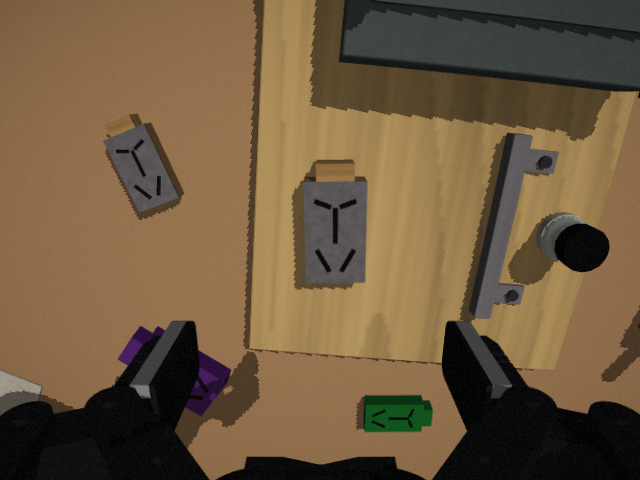

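The block top corners are (304,178), (367,179), (365,283), (303,284). The tab end is around (336,160). The bar's front top edge runs (508,135)–(471,316).

```bash
python3 - <<'E'
from h import *
np.set_printoptions(precision=4,suppress=True)
c=np.load("w1.npy",allow_pickle=True).item()
P=lambda x,y,z:plane("wrist",(x,y),z,c)
q=[P(*p,.042) for p in((304,178.5),(367,179),(365.5,283.5),(303,284))]
m=sum(q)/4;d=(q[0]+q[1]-q[2]-q[3])/2;yb=np.arctan2(d[1],d[0]);u=d/np.linalg.norm(d)
C=m+.007*u;print("block ctr",C,"yaw",yb,np.linalg.norm(d),np.linalg.norm(q[0]-q[1]))
a,b=P(508,135,.036),P(471,316,.036);d=a-b;print("bar",(a+b)/2,np.linalg.norm(d),np.arctan2(-d[0],d[1]))
o=ctrl.observe();ps=o["eef_rot"][2]
def T(D,ps):return np.array([np.cos(ps)*D[0]+np.sin(ps)*D[1],np.sin(ps)*D[0]-np.cos(ps)*D[1],-D[2]])
print("shift",T(np.r_[C[:2],.041]-o["ee_pos"],ps))
E
```

```text
block ctr [ 0.5686 -0.0771  0.042 ] yaw 1.8059106870894264 0.08908075495089345 0.04900889829158754
bar [ 0.6944 -0.0544  0.036 ] 0.15705230167071188 0.1611513351307971
shift [-0.018   0.0123  0.1795]
```

Emit:
send_rows(
  rows=[
    {"grip":100,"linear":[-0.009,0.006,0.02],"rot":[0,0,0]},
    {"grip":100,"linear":[-0.009,0.006,0.035],"rot":[0,0,0]},
    {"grip":100,"linear":[0,0,0.035],"rot":[0,0,0]},
    {"grip":100,"linear":[0,0,0.035],"rot":[0,0,0]},
    {"grip":100,"linear":[0,0,0.025],"rot":[0,0,0]},
    {"grip":100,"linear":[0,0,0.018],"rot":[0,0,0]},
    {"grip":100,"linear":[0,0,0.01],"rot":[0,0,0]},
    {"grip":100,"linear":[0,0,0],"rot":[0,0,0]},
  ],
)

```text
time_s: 3.32
ee_pos: [0.567, -0.0769, 0.0403]
eef_rot: [-3.137, -0.002, 1.814]
ft_force: [0.4, 0.5, -0.3]
width: 1.002
grasp_force: 0.0
```

Emit:
send_rows(
  rows=[
    {"grip":40,"linear":[0,0,0],"rot":[0,0,0]},
    {"grip":40,"linear":[0,0,0],"rot":[0,0,0]},
    {"grip":40,"linear":[0,0,0],"rot":[0,0,0]},
    {"grip":40,"linear":[0,0,0],"rot":[0,0,0]},
    {"grip":40,"linear":[0,0,0],"rot":[0,0,0]},
    {"grip":40,"linear":[0,0,0],"rot":[0,0,0]},
  ],
  grip_force=30,
)

```text
time_s: 3.82
ee_pos: [0.5688, -0.0773, 0.0436]
eef_rot: [3.141, 0.0, 1.812]
ft_force: [0.1, 0.3, -0.2]
width: 0.399
grasp_force: 0.0
```

The fingers closed past the block's width without touching it, so I need a look.

```bash
python3 - <<'E'
from h import *
o=ctrl.observe();print(o)
a=ctrl.get_image("wrist");b=ctrl.get_image("scene")[170:330,240:440]
b=cv2.resize(b,(600,480),interpolation=cv2.INTER_CUBIC);a=cv2.resize(a,(640,480))
v=np.hstack([cv2.resize(a,(400,300)),cv2.resize(b,(400,300))]);cv2.imwrite("pics/w2.png",v[:,:,::-1])
E
```

```text
{'time_s': 3.8167, 'joints': array([-1.99450399e-01,  3.15695223e-01,  1.46576531e+00,  1.06834184e-04,
        1.35916969e+00, -4.40628467e-01]), 'joint_velocities': array([-0.00010169,  0.00410646,  0.00312144,  0.00032805, -0.00193901,
        0.00133211]), 'tau': array([ 5.66712479e-04, -4.57561469e+01, -3.31264508e+01,  2.12043692e-04,
       -2.96775928e-03, -3.12238903e-03]), 'ee_pos': array([ 0.56876862, -0.07729242,  0.04355444]), 'eef_rot': array([3.14067759e+00, 3.15991207e-04, 1.81195186e+00]), 'ft_force': array([ 0.09079681,  0.32075919, -0.2180321 ]), 'torque': array([-0.00036495, -0.02413535,  0.02949919]), 'grasp_force': 0.0, 'width': 0.39928949473890873}
```

View pics/w2.png

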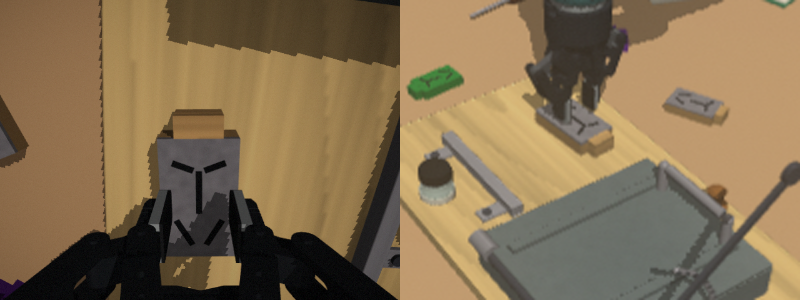

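The fingertips closed just above the block top, because the pads sit farther back when they are part open. I'll open to 72 %, descend with care and then close.

Emit:
send_rows(
  rows=[
    {"grip":74,"linear":[0,0,-0.004],"rot":[0,0,0]},
    {"grip":74,"linear":[0,0,0],"rot":[0,0,0]},
    {"grip":74,"linear":[0,0,0],"rot":[0,0,0]},
    {"grip":74,"linear":[0,0,0.004],"rot":[0,0,0]},
    {"grip":74,"linear":[0,0,0.004],"rot":[0,0,0]},
    {"grip":74,"linear":[0,0,0.004],"rot":[0,0,0]},
    {"grip":74,"linear":[0,0,0],"rot":[0,0,0]},
  ],
)

```text
time_s: 4.5
ee_pos: [0.5677, -0.0771, 0.0334]
eef_rot: [-3.139, -0.001, 1.812]
ft_force: [-0.3, 0.1, -0.3]
width: 0.739
grasp_force: 0.0
```

Emit:
send_rows(
  rows=[
    {"grip":40,"linear":[0,0,0],"rot":[0,0,0]},
    {"grip":40,"linear":[0,0,0],"rot":[0,0,0]},
    {"grip":40,"linear":[0,0,0],"rot":[0,0,0]},
    {"grip":40,"linear":[0,0,0],"rot":[0,0,0]},
    {"grip":40,"linear":[0,0,0],"rot":[0,0,0]},
  ],
)

```text
time_s: 4.92
ee_pos: [0.5686, -0.0773, 0.0352]
eef_rot: [3.141, 0.0, 1.812]
ft_force: [0.3, -0.2, -0.1]
width: 0.399
grasp_force: 0.0
```

Emit:
send_rows(
  rows=[
    {"grip":30,"linear":[0,0,0],"rot":[0,0,0]},
    {"grip":20,"linear":[0,0,0],"rot":[0,0,0]},
    {"grip":10,"linear":[0,0,0],"rot":[0,0,0]},
    {"grip":10,"linear":[0,0,0],"rot":[0,0,0]},
  ],
  grip_force=25,
)

```text
time_s: 5.25
ee_pos: [0.5685, -0.0773, 0.035]
eef_rot: [3.141, -0.0, 1.812]
ft_force: [-0.3, -0.8, -0.0]
width: 0.1
grasp_force: 0.0
```

```bash
python3 - <<'E'
from h import *
o=ctrl.observe();print(o["width"],o["grasp_force"],o["ft_force"],o["ee_pos"])
a=ctrl.get_image("wrist");b=ctrl.get_image("scene")[180:270,290:410]
v=np.hstack([cv2.resize(a,(400,300)),cv2.resize(b,(400,300),interpolation=cv2.INTER_CUBIC)]);cv2.imwrite("pics/w3.png",v[:,:,::-1])
E
```

```text
0.09956384984935007 0.0 [-0.34299539 -0.80298206 -0.00513116] [ 0.56851552 -0.07725233  0.03501396]
```

View pics/w3.png

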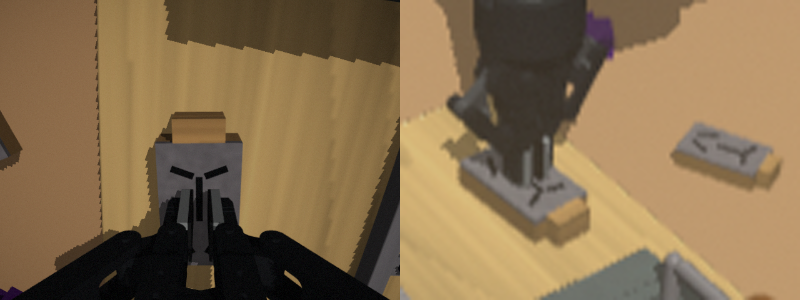

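```bash
python3 - <<'E'
from h import *
for z in (.018,.03,.042,.05,.06): 
    p=proj("scene",[.5685,-.0773,z]); w=proj("wrist",[.5685,-.0773,z]); print(z,p,((p-[290,180])/.3+[400,0]).round(),(w/1.6).round())
E
```

```text
0.018 [327.31581981 240.97196113] [524. 203.] [199. 182.]
0.03 [327.35876651 237.25643964] [525. 191.] [199. 190.]
0.042 [327.40229186 233.49076111] [525. 178.] [199. 199.]
0.05 [327.43163635 230.95191192] [525. 170.] [199. 205.]
0.06 [327.46869215 227.74582831] [525. 159.] [199. 215.]
```

The tips seem to sit at about the block top (z≈0.045), although TCP z reads 0.035. I'll probe down gently in small steps to find where contact happens.

Emit:
send_rows(
  rows=[
    {"grip":10,"linear":[0,0,0.002],"rot":[0,0,0]},
    {"grip":10,"linear":[0,0,0.002],"rot":[0,0,0]},
    {"grip":10,"linear":[0,0,0],"rot":[0,0,0]},
  ],
)

```text
time_s: 5.6
ee_pos: [0.5688, -0.0773, 0.032]
eef_rot: [3.141, 0.0, 1.812]
ft_force: [-3.8, 0.7, 6.4]
width: 0.099
grasp_force: 3.8
```

Contact came at TCP z≈0.032, so with the fingers nearly shut the real tips are about 10 mm above the reported TCP. I'll work from that: open, then descend until I feel the feed table.

Emit:
send_rows(
  rows=[
    {"grip":10,"linear":[0,0,-0.012],"rot":[0,0,0]},
    {"grip":76,"linear":[0,0,0],"rot":[0,0,0]},
    {"grip":76,"linear":[0,0,0],"rot":[0,0,0]},
    {"grip":76,"linear":[0,0,0],"rot":[0,0,0]},
    {"grip":76,"linear":[0,0,0.008],"rot":[0,0,0]},
    {"grip":76,"linear":[0,0,0.008],"rot":[0,0,0]},
    {"grip":76,"linear":[0,0,0.004],"rot":[0,0,0]},
    {"grip":76,"linear":[0,0,0],"rot":[0,0,0]},
  ],
)

```text
time_s: 6.27
ee_pos: [0.5672, -0.077, 0.0207]
eef_rot: [-3.138, -0.002, 1.812]
ft_force: [-0.2, -0.2, 0.3]
width: 0.758
grasp_force: 0.0
```

Emit:
send_rows(
  rows=[
    {"grip":76,"linear":[0,0,0.003],"rot":[0,0,0]},
    {"grip":76,"linear":[0,0,0.002],"rot":[0,0,0]},
    {"grip":76,"linear":[0,0,0],"rot":[0,0,0]},
  ],
)

```text
time_s: 6.52
ee_pos: [0.5683, -0.0772, 0.0176]
eef_rot: [-3.141, -0.0, 1.812]
ft_force: [-0.4, -0.0, 0.1]
width: 0.762
grasp_force: 0.0
```

Emit:
send_rows(
  rows=[
    {"grip":76,"linear":[0,0,0.003],"rot":[0,0,0]},
    {"grip":76,"linear":[0,0,0.003],"rot":[0,0,0]},
    {"grip":76,"linear":[0,0,0],"rot":[0,0,0]},
    {"grip":76,"linear":[0,0,0],"rot":[0,0,0]},
  ],
)

```text
time_s: 6.85
ee_pos: [0.5683, -0.0772, 0.0117]
eef_rot: [-3.141, -0.0, 1.812]
ft_force: [-0.5, -0.7, -0.1]
width: 0.76
grasp_force: 0.0
```

Emit:
send_rows(
  rows=[
    {"grip":65,"linear":[0,0,0],"rot":[0,0,0]},
    {"grip":50,"linear":[0,0,0],"rot":[0,0,0]},
    {"grip":45,"linear":[0,0,0],"rot":[0,0,0]},
    {"grip":45,"linear":[0,0,0],"rot":[0,0,0]},
    {"grip":45,"linear":[0,0,0],"rot":[0,0,0]},
  ],
  grip_force=30,
)

```text
time_s: 7.27
ee_pos: [0.5687, -0.0773, 0.0123]
eef_rot: [3.141, 0.0, 1.812]
ft_force: [-0.2, -0.6, 1.4]
width: 0.579
grasp_force: 33.4
```

Emit:
send_rows(
  rows=[
    {"grip":45,"linear":[0,0,-0.005],"rot":[0,0,0]},
    {"grip":45,"linear":[0,0,-0.005],"rot":[0,0,0.118]},
    {"grip":45,"linear":[0,0,0],"rot":[0,0,0.118]},
    {"grip":45,"linear":[0,0,0],"rot":[0,0,0.118]},
    {"grip":45,"linear":[0,0,0],"rot":[0,0,0.118]},
    {"grip":45,"linear":[0,0,0],"rot":[0,0,0.118]},
    {"grip":45,"linear":[0,0,0],"rot":[0,0,0.118]},
    {"grip":45,"linear":[0,0,0],"rot":[0,0,0.118]},
  ],
)

```text
time_s: 7.93
ee_pos: [0.5682, -0.0772, 0.0219]
eef_rot: [-3.141, 0.0, 0.98]
ft_force: [0.6, -0.3, -1.0]
width: 0.573
grasp_force: 33.1
```

Emit:
send_rows(
  rows=[
    {"grip":45,"linear":[0,0,0],"rot":[0,0,0.118]},
    {"grip":45,"linear":[0,0,0],"rot":[0,0,0.118]},
    {"grip":45,"linear":[0,0,0],"rot":[0,0,0.118]},
    {"grip":45,"linear":[0,0,0],"rot":[0,0,0.118]},
    {"grip":45,"linear":[0,0,0],"rot":[0,0,0.118]},
    {"grip":45,"linear":[0,0,0],"rot":[0,0,0.118]},
    {"grip":45,"linear":[0,0,0],"rot":[0,0,0.118]},
    {"grip":45,"linear":[0,0,0],"rot":[0,0,0]},
  ],
)

```text
time_s: 8.6
ee_pos: [0.5683, -0.0772, 0.0219]
eef_rot: [-3.141, 0.001, 0.156]
ft_force: [-1.1, 0.6, -1.4]
width: 0.579
grasp_force: 33.1
```

Emit:
send_rows(
  rows=[
    {"grip":45,"linear":[0.01,0,0],"rot":[0,0,0]},
    {"grip":45,"linear":[0.018,0,0],"rot":[0,0,0]},
    {"grip":45,"linear":[0.018,0,0],"rot":[0,0,0]},
    {"grip":45,"linear":[0.01,0,0],"rot":[0,0,0]},
    {"grip":45,"linear":[0.006,0,0],"rot":[0,0,0]},
    {"grip":45,"linear":[0,0,0.005],"rot":[0,0,0]},
    {"grip":45,"linear":[0,0,0],"rot":[0,0,0]},
    {"grip":45,"linear":[0,0,0],"rot":[0,0,0]},
  ],
)

```text
time_s: 9.27
ee_pos: [0.6286, -0.0674, 0.0161]
eef_rot: [-3.141, 0.002, 0.161]
ft_force: [0.8, -0.0, -1.4]
width: 0.577
grasp_force: 33.1
```

```bash
python3 - <<'E'
from h import *
o=ctrl.observe();c=ctrl.get_calibration("wrist");im=ctrl.get_image("wrist");print(o["ee_pos"],o["eef_rot"],o["ft_force"],o["grasp_force"],o["time_s"])
np.save("w4.npy",c,allow_pickle=True);cv2.imwrite("pics/w4.png",im[:,:,::-1])
E
```

```text
[ 0.62862353 -0.06741736  0.01608025] [-3.14091702e+00  1.96633466e-03  1.60640816e-01] [ 0.84657067 -0.01013429 -1.35920544] 33.09686288237572 9.2667
```

View pics/w4.png

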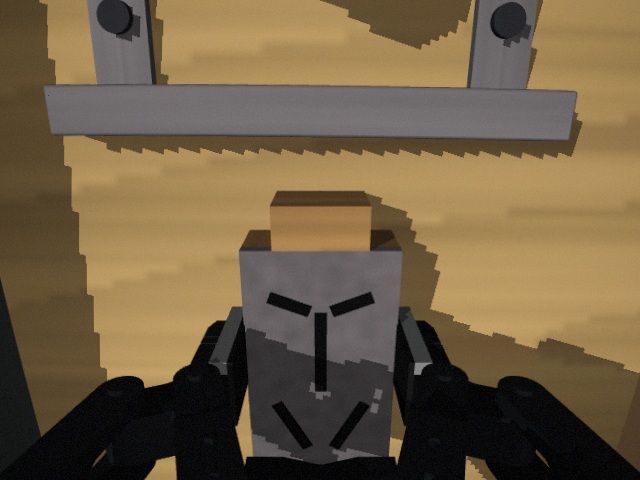

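The tab end edge is at y≈206, x 272–371. The bar's lower front edge runs (52,135)–(570,140), so the block is square to within about 0.01 rad. Next I'll compute the gap.

```bash
python3 - <<'E'
from h import *
c=np.load("w4.npy",allow_pickle=True).item()
P=lambda p,z:plane("wrist",p,z,c)
a=P((321,206),.046);u=np.array([np.cos(.155),np.sin(.155)])
for z in(.02,.036):
    b=P((321,137.5),z);print(z,a,b,(b-a)[:2]@u)
print(c["cam_to_world"][:3,3])
E
```

```text
0.02 [ 0.6794029  -0.06012757  0.046     ] [ 0.69663381 -0.05735439  0.02      ] 0.017452470987954865
0.036 [ 0.6794029  -0.06012757  0.046     ] [ 0.69806585 -0.05711713  0.036     ] 0.01890397155208382
[ 0.71000787 -0.05513859  0.16942658]
```

Emit:
send_rows(
  rows=[
    {"grip":45,"linear":[0.005,0,0.002],"rot":[0,0,0]},
    {"grip":45,"linear":[0.006,0,0.0015],"rot":[0,0,0]},
    {"grip":45,"linear":[0.003,0,0],"rot":[0,0,0]},
    {"grip":45,"linear":[0,0,0],"rot":[0,0,0]},
    {"grip":45,"linear":[0,0,0],"rot":[0,0,0]},
  ],
)

```text
time_s: 9.73
ee_pos: [0.6437, -0.0651, 0.0134]
eef_rot: [-3.142, 0.0, 0.16]
ft_force: [-0.6, -0.3, -1.3]
width: 0.573
grasp_force: 33.1
```

Emit:
send_rows(
  rows=[
    {"grip":45,"linear":[0.001,0,0],"rot":[0,0,0]},
    {"grip":45,"linear":[0.001,0,0],"rot":[0,0,0]},
    {"grip":45,"linear":[0,0,0],"rot":[0,0,0]},
    {"grip":45,"linear":[0,0,0],"rot":[0,0,0]},
  ],
)

```text
time_s: 10.07
ee_pos: [0.6455, -0.0648, 0.0135]
eef_rot: [-3.142, -0.0, 0.16]
ft_force: [1.1, 0.4, -1.5]
width: 0.575
grasp_force: 33.1
```

Emit:
send_rows(
  rows=[
    {"grip":45,"linear":[0.001,0,0.0005],"rot":[0,0,0]},
    {"grip":45,"linear":[0.001,0,0],"rot":[0,0,0]},
    {"grip":45,"linear":[0,0,0],"rot":[0,0,0]},
  ],
)

```text
time_s: 10.32
ee_pos: [0.6474, -0.0645, 0.0129]
eef_rot: [-3.141, 0.001, 0.16]
ft_force: [-0.9, 0.1, -0.2]
width: 0.576
grasp_force: 33.1
```

Emit:
send_rows(
  rows=[
    {"grip":45,"linear":[0.001,0,0.0005],"rot":[0,0,0]},
    {"grip":45,"linear":[0.0005,0,0],"rot":[0,0,0]},
    {"grip":45,"linear":[0,0,0],"rot":[0,0,0]},
  ],
)

```text
time_s: 10.57
ee_pos: [0.6474, -0.0645, 0.0123]
eef_rot: [-3.141, 0.004, 0.159]
ft_force: [-9.9, -1.2, 4.6]
width: 0.578
grasp_force: 33.6
```

The block is against the bar with about 10 N, so I'll relax slightly, open and lift clear.

Emit:
send_rows(
  rows=[
    {"grip":45,"linear":[-0.0008,0,-0.0003],"rot":[0,0,0]},
    {"grip":62,"linear":[0,0,0],"rot":[0,0,0]},
    {"grip":78,"linear":[0,0,0],"rot":[0,0,0]},
    {"grip":78,"linear":[0,0,0],"rot":[0,0,0]},
    {"grip":78,"linear":[0,0,-0.01],"rot":[0,0,0]},
    {"grip":78,"linear":[0,0,-0.03],"rot":[0,0,0]},
    {"grip":78,"linear":[0,0,-0.035],"rot":[0,0,0]},
    {"grip":78,"linear":[0,0,-0.035],"rot":[0,0,0]},
  ],
)

```text
time_s: 11.23
ee_pos: [0.6479, -0.0643, 0.1245]
eef_rot: [-3.141, 0.001, 0.16]
ft_force: [0.8, 1.0, 0.1]
width: 0.779
grasp_force: 0.0
```

Emit:
send_rows(
  rows=[
    {"grip":78,"linear":[-0.035,0,-0.02],"rot":[0,0,0]},
    {"grip":78,"linear":[-0.035,0,0],"rot":[0,0,0]},
    {"grip":78,"linear":[0,0,0],"rot":[0,0,0]},
  ],
)

```text
time_s: 11.48
ee_pos: [0.5744, -0.0759, 0.1431]
eef_rot: [-3.141, 0.003, 0.159]
ft_force: [-0.2, -0.6, -1.2]
width: 0.783
grasp_force: 0.0
```

```bash
python3 - <<'E'
from h import *
o=ctrl.observe();c=ctrl.get_calibration("wrist");im=ctrl.get_image("wrist");print(o["ee_pos"],o["eef_rot"],o["joints"],o["time_s"])
np.save("w5.npy",c,allow_pickle=True);cv2.imwrite("pics/w5.png",im[:,:,::-1])
E
```

```text
[ 0.57438106 -0.07593108  0.14313936] [-3.14106143e+00  2.94365113e-03  1.58921110e-01] [-1.94904183e-01  2.42853552e-01  1.34592756e+00 -5.21680420e-04
  1.55575692e+00  1.21698043e+00] 11.4833
```

View pics/w5.png

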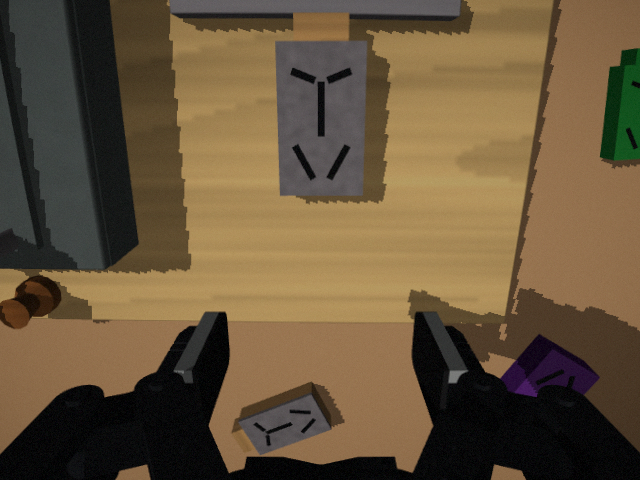

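The block lies square, with its tab against the bar edge at y≈15 px. Next comes the handle: I'll turn the tool so the fingers close across it.

Emit:
send_rows(
  rows=[
    {"grip":78,"linear":[0,0,-0.005],"rot":[0,0,-0.12]},
    {"grip":78,"linear":[0,0,-0.005],"rot":[0,0,-0.12]},
    {"grip":78,"linear":[0,0,-0.005],"rot":[0,0,-0.12]},
    {"grip":78,"linear":[0,0,-0.005],"rot":[0,0,-0.12]},
    {"grip":78,"linear":[0,0,0],"rot":[0,0,-0.12]},
    {"grip":78,"linear":[0,0,0],"rot":[0,0,-0.12]},
    {"grip":78,"linear":[0,0,0],"rot":[0,0,-0.12]},
    {"grip":78,"linear":[0,0,0],"rot":[0,0,-0.12]},
  ],
)

```text
time_s: 12.2
ee_pos: [0.5801, -0.0754, 0.1636]
eef_rot: [3.14, -0.001, 1.126]
ft_force: [-0.0, -0.4, -0.6]
width: 0.78
grasp_force: 0.0
```

Emit:
send_rows(
  rows=[
    {"grip":78,"linear":[0,0,0],"rot":[0,0,-0.12]},
    {"grip":78,"linear":[0,0,0],"rot":[0,0,-0.12]},
    {"grip":78,"linear":[0,0,0],"rot":[0,0,-0.12]},
    {"grip":78,"linear":[0,0,0],"rot":[0,0,-0.12]},
    {"grip":78,"linear":[0,0,0],"rot":[0,0,-0.12]},
    {"grip":78,"linear":[0,0,0],"rot":[0,0,0]},
  ],
)

```text
time_s: 12.7
ee_pos: [0.58, -0.0754, 0.1636]
eef_rot: [3.14, 0.0, 1.724]
ft_force: [0.6, -0.3, -0.2]
width: 0.78
grasp_force: 0.0
```

Emit:
send_rows(
  rows=[
    {"grip":78,"linear":[0.015,0,0],"rot":[0,0,0]},
    {"grip":78,"linear":[0.03,0.001,0],"rot":[0,0,0]},
    {"grip":78,"linear":[0.03,0.001,0],"rot":[0,0,0]},
    {"grip":78,"linear":[0.03,0.001,0],"rot":[0,0,0]},
    {"grip":78,"linear":[0.03,0.001,0],"rot":[0,0,0]},
    {"grip":78,"linear":[0.02,0.001,0],"rot":[0,0,0]},
    {"grip":78,"linear":[0,0,0],"rot":[0,0,0]},
    {"grip":78,"linear":[0,0,0],"rot":[0,0,0]},
  ],
)

```text
time_s: 13.37
ee_pos: [0.561, 0.08, 0.1631]
eef_rot: [3.141, 0.0, 1.72]
ft_force: [-0.7, -0.6, 0.6]
width: 0.781
grasp_force: 0.0
```

```bash
python3 - <<'E'
from h import *
o=ctrl.observe();c=ctrl.get_calibration("wrist");im=ctrl.get_image("wrist");print(o["ee_pos"],o["eef_rot"],o["time_s"],o["ft_force"])
np.save("w6.npy",c,allow_pickle=True);cv2.imwrite("pics/w6.png",im[:,:,::-1])
for p in([.5447,.1456,.1],[.5385,.1952,.1],[.551,.0959,.1]):print(proj("wrist",p,c))
print(c["cam_to_world"][:3,3])
E
```

```text
[0.56101056 0.07998954 0.16313401] [3.14095473e+00 1.98798506e-05 1.71960115e+00] 13.3667 [-0.67348801 -0.63391444  0.59178754]
[305.27674418 124.81253915]
[306.76360896  12.75051983]
[304.21850745 223.16139958]
[0.54990792 0.15950958 0.31665852]
```

View pics/w6.png

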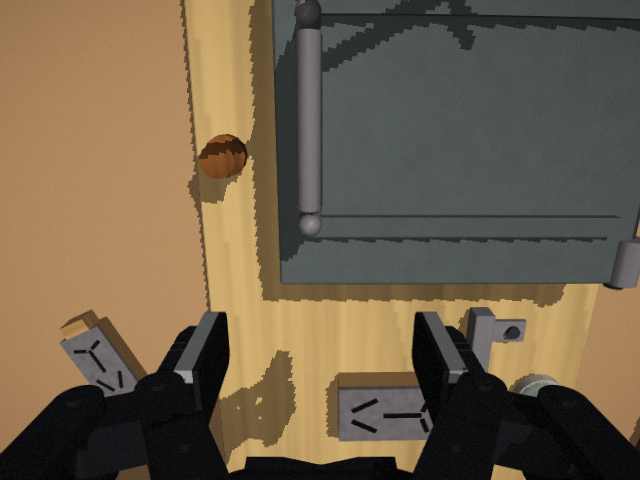

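The handle sleeve spans (310,27) to (310,213), and the block is untouched at (385,405).

```bash
python3 - <<'E'
from h import *
c=np.load("w6.npy",allow_pickle=True).item()
o=ctrl.observe();ps=o["eef_rot"][2]
def T(D):return np.array([np.cos(ps)*D[0]+np.sin(ps)*D[1],np.sin(ps)*D[0]-np.cos(ps)*D[1],-D[2]])
for z in(.098,.103,.108):
    a,b=plane("wrist",(310,27),z,c),plane("wrist",(310,213),z,c);print(z,a,b,np.linalg.norm(a-b),np.arctan2(-(a-b)[0],(a-b)[1]))
    g=(a+b)/2+(b-a)/np.linalg.norm(a-b)*.022;print("  shift",T(np.r_[g[:2],.073]-o["ee_pos"]),g)
E
```

```text
0.098 [0.54072431 0.18973919 0.098     ] [0.55325961 0.10126234 0.098     ] 0.08936042850796057 0.14074214682760824
  shift [ 0.04594834 -0.0043383   0.09007696] [0.55007808 0.1237183  0.098     ]
0.103 [0.54093431 0.18904794 0.103     ] [0.55318297 0.10259426 0.103     ] 0.08731704988572359 0.14074214682760702
  shift [ 0.04625536 -0.00422518  0.09007696] [0.55014476 0.12403863 0.103     ]
0.108 [0.54114431 0.18835669 0.108     ] [0.55310633 0.10392619 0.108     ] 0.08527367126348658 0.14074214682760713
  shift [ 0.04656238 -0.00411205  0.09007696] [0.55021143 0.12435897 0.108     ]
```

Emit:
send_rows(
  rows=[
    {"grip":78,"linear":[0.02,-0.002,0],"rot":[0,0,0]},
    {"grip":78,"linear":[0.02,-0.002,0.01],"rot":[0,0,0]},
    {"grip":78,"linear":[0.006,0,0.02],"rot":[0,0,0]},
    {"grip":78,"linear":[0,0,0.025],"rot":[0,0,0]},
    {"grip":78,"linear":[0,0,0.02],"rot":[0,0,0]},
    {"grip":78,"linear":[0,0,0.01],"rot":[0,0,0]},
    {"grip":78,"linear":[0,0,0.004],"rot":[0,0,0]},
    {"grip":78,"linear":[0,0,0],"rot":[0,0,0]},
  ],
)

```text
time_s: 14.08
ee_pos: [0.5502, 0.1227, 0.0734]
eef_rot: [-3.141, -0.0, 1.718]
ft_force: [0.1, -0.3, -0.4]
width: 0.78
grasp_force: 0.0
```

Emit:
send_rows(
  rows=[
    {"grip":50,"linear":[0,0,0],"rot":[0,0,0]},
    {"grip":25,"linear":[0,0,0],"rot":[0,0,0]},
    {"grip":5,"linear":[0,0,0],"rot":[0,0,0]},
    {"grip":5,"linear":[0,0,0],"rot":[0,0,0]},
    {"grip":5,"linear":[0,0,0],"rot":[0,0,0]},
    {"grip":5,"linear":[0,0,0],"rot":[0,0,0]},
  ],
  grip_force=40,
)

```text
time_s: 14.58
ee_pos: [0.549, 0.1231, 0.0741]
eef_rot: [-3.138, 0.0, 1.72]
ft_force: [-8.0, -1.4, 4.0]
width: 0.124
grasp_force: 39.0
```

The handle is held (opening 12 %, 39 N). I'll lift it along its arc towards about 0.745 rad.

Emit:
send_rows(
  rows=[
    {"grip":5,"linear":[0,0.0017,-0.006],"rot":[0,0,0]},
    {"grip":5,"linear":[0,0.0017,-0.006],"rot":[0,0,0]},
    {"grip":5,"linear":[0,0.0017,-0.006],"rot":[0,0,0]},
    {"grip":5,"linear":[0,0.0018,-0.0065],"rot":[0,0,0]},
    {"grip":5,"linear":[0,0.0025,-0.006],"rot":[0,0,0]},
    {"grip":5,"linear":[0,0.0025,-0.006],"rot":[0,0,0]},
    {"grip":5,"linear":[0,0.0025,-0.006],"rot":[0,0,0]},
    {"grip":5,"linear":[0,0.0025,-0.0055],"rot":[0,0,0]},
  ],
  grip_force=50,
)

```text
time_s: 15.25
ee_pos: [0.5644, 0.1254, 0.1204]
eef_rot: [-3.134, 0.0, 1.72]
ft_force: [-9.8, -2.1, -2.0]
width: 0.119
grasp_force: 48.9
```

Emit:
send_rows(
  rows=[
    {"grip":5,"linear":[0,0.0032,-0.0055],"rot":[0,0,0]},
    {"grip":5,"linear":[0,0.0032,-0.0055],"rot":[0,0,0]},
    {"grip":5,"linear":[0,0.0032,-0.0055],"rot":[0,0,0]},
    {"grip":5,"linear":[0,0.0032,-0.0056],"rot":[0,0,0]},
    {"grip":5,"linear":[0,0.0039,-0.005],"rot":[0,0,0]},
    {"grip":5,"linear":[0,0.0039,-0.005],"rot":[0,0,0]},
    {"grip":5,"linear":[0,0.0039,-0.005],"rot":[0,0,0]},
    {"grip":5,"linear":[0,0.0039,-0.005],"rot":[0,0,0]},
  ],
)

```text
time_s: 15.92
ee_pos: [0.5924, 0.1296, 0.1639]
eef_rot: [-3.134, 0.0, 1.72]
ft_force: [-13.9, -3.7, 4.1]
width: 0.12
grasp_force: 49.6
```

Emit:
send_rows(
  rows=[
    {"grip":5,"linear":[0,0.0038,-0.0044],"rot":[0,0,0]},
    {"grip":5,"linear":[0,0.0038,-0.0044],"rot":[0,0,0]},
    {"grip":5,"linear":[0,0.0038,-0.0044],"rot":[0,0,0]},
    {"grip":5,"linear":[0,0.0038,-0.0044],"rot":[0,0,0]},
    {"grip":5,"linear":[0,0.0048,-0.004],"rot":[0,0,0]},
    {"grip":5,"linear":[0,0.0048,-0.004],"rot":[0,0,0]},
    {"grip":5,"linear":[0,0.0048,-0.004],"rot":[0,0,0]},
    {"grip":5,"linear":[0,0,0],"rot":[0,0,0]},
  ],
)

```text
time_s: 16.58
ee_pos: [0.6235, 0.1343, 0.194]
eef_rot: [-3.139, 0.0, 1.72]
ft_force: [-9.8, -2.3, 2.3]
width: 0.121
grasp_force: 49.4
```

```bash
python3 - <<'E'
from h import *
from scipy.optimize import brentq
o=ctrl.observe();print(o["ee_pos"],o["ft_force"],o["grasp_force"],o["time_s"])
d=o["ee_pos"]-[.549,.1231,.0741];dx=d[0]*.988+d[1]*.153;dz=d[2]
print(dx,dz,brentq(lambda t:.2*np.sin(t)-.043*(1-np.cos(t))-dz,0,1.2),brentq(lambda t:.2*(1-np.cos(t))+.043*np.sin(t)-dx,0,1.2))
a=ctrl.get_image("scene");cv2.imwrite("pics/s7.png",a[:,:,::-1])
b=ctrl.get_image("top");cv2.imwrite("pics/t7.png",b[:,:,::-1])
v=np.hstack([cv2.resize(a[190:410,215:465],(500,440),interpolation=cv2.INTER_CUBIC),cv2.resize(b[160:300,170:300],(300,323),interpolation=cv2.INTER_CUBIC)]) if 0 else cv2.resize(a[190:410,215:465],(680,598),interpolation=cv2.INTER_CUBIC)
cv2.imwrite("pics/s7c.png",v[:,:,::-1])
E
```

```text
[0.6235421  0.13429437 0.19396632] [-9.83497472 -2.32725096  2.25992412] 49.38415288925171 16.5833
0.07536033716621357 0.11986632052058749 0.7091109121726348 0.7038735489869251
```

View pics/s7c.png

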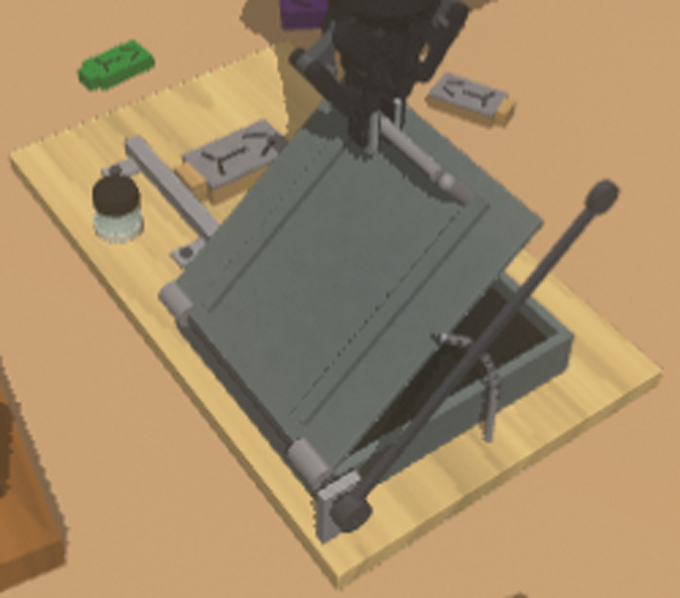

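The lid's left edge runs from (330,470) to its front corner (541,221), and the arm from (351,511) to (602,196). They are nearly parallel. I'll measure both angles the same way.

```bash
python3 - <<'E'
from h import *
s=lambda x,y:((x+.5)/2.72+214.5,(y+.5)/2.72+189.5)
cy=.15;R=np.array([[np.cos(cy),-np.sin(cy)],[np.sin(cy),np.cos(cy)]]);C=np.array([.6299,.0445])
def onplane(p,y):
    o,d=ray("scene",p);o2=np.r_[R.T@(o[:2]-C),o[2]];d2=np.r_[R.T@d[:2],d[2]]
    return o2+d2*(y-o2[1])/d2[1]
for n,p,y in(("arm",(602,196),.237),("armpivot",(351,511),.237),("lidcorner",(541,221),.21)):
    X=onplane(s(*p),y);print(n,X,np.arctan2(X[2]-.06,.13-X[0]),np.hypot(X[2]-.06,.13-X[0]))
E
```

```text
arm [-0.05702715  0.237       0.23263906] 0.7454154876843956 0.254525837128347
armpivot [0.12923876 0.237      0.05243847] -1.4704621712809034 0.007599755317259607
lidcorner [-0.03656337  0.21        0.20030895] 0.7000511535386861 0.21778419947490313
```

Emit:
send_rows(
  rows=[
    {"grip":5,"linear":[0,0.002,-0.0015],"rot":[0,0,0]},
    {"grip":5,"linear":[0,0.0025,-0.002],"rot":[0,0,0]},
    {"grip":5,"linear":[0,0.002,-0.0015],"rot":[0,0,0]},
    {"grip":5,"linear":[0,0.0005,-0.0005],"rot":[0,0,0]},
    {"grip":5,"linear":[0,0,0],"rot":[0,0,0]},
    {"grip":5,"linear":[0,0,0],"rot":[0,0,0]},
    {"grip":5,"linear":[0,0,0],"rot":[0,0,0]},
    {"grip":5,"linear":[0,0,0],"rot":[0,0,0]},
  ],
)

```text
time_s: 17.35
ee_pos: [0.6298, 0.1352, 0.1987]
eef_rot: [-3.137, 0.0, 1.72]
ft_force: [-7.5, -1.2, 0.2]
width: 0.117
grasp_force: 49.3
```

```bash
python3 - <<'E'
from h import *
from scipy.optimize import brentq
o=ctrl.observe();print(o["ee_pos"],o["ft_force"],o["grasp_force"],o["time_s"],abs(o["joint_velocities"]).max())
d=o["ee_pos"]-[.549,.1231,.0741];dx=d[0]*.988+d[1]*.153;dz=d[2]
print(brentq(lambda t:.2*np.sin(t)-.043*(1-np.cos(t))-dz,0,1.2),brentq(lambda t:.2*(1-np.cos(t))+.043*np.sin(t)-dx,0,1.2))
E
```

```text
[0.62976329 0.13521184 0.19869553] [-7.51068149 -1.23237622  0.15706279] 49.34430778026581 17.35 0.0020914353169994913
0.7483370214485839 0.7420785652764362
```

```bash
python3 -c "
from workcell import ctrl
print(ctrl.sign_off())"
```

```text
the job is handed in; nothing more can be done
None
```

I handed the job in at about 17 s: the block's tab end is flush and square against the stop bar and let go, and the gripper is holding the lid still at about 0.745 rad, which matches the setting arm as measured from the cameras; the hand-in returned no verdict.

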